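# Set the strip shuttle on its stop pin

## Task

Two identical spring-return strip shuttles stand on the bench; one carries a tube strip and the other is empty. With the fingertips, push the shuttle that carries the strip by its upright front plate, away from you, until its stop pin drops, then let it go so that it springs part of the way back and stays latched against the pin at mid position. Do not ram it, do not pinch the plate, and do not touch the strip, the pin or the empty station; leave the other things on the bench where they are.

Things in the scene. Friction and masses are not known exactly. Their poses are not given: they have to be found in the camera images.
- loaded_station: station whose shuttle carries the tube strip, left or right: aluminium base 200 x 120 x 12 mm fixed to the bench, two low rails, a grey sprung shuttle on them, a steel drop pin in a post on the right (-y). Origin on the bench under the shuttle's centre line; base x -115 to 85, y -75 to 45 mm. x = push direction, away from the robot, within 0.3 rad of straight ahead.
- loaded_plate (a point): centre of the front face of the loaded shuttle's upright grey push plate (56 mm wide, 20 to 76 mm above the bench, 8 mm thick), 55 mm above the bench; moves with the shuttle. At home it lies on the centre line 106 mm before the station's origin. x points into the plate. In front of it are only the flat base and rails, up to 20 mm high; the strip lies behind it.
- loaded_slide (a joint): travel of the loaded shuttle, m: 0 home (nearest the robot), 0.030 latched at mid position, about 0.050 the pin drops, 0.070 hard end stop. A spring pushes it home, 2.2 N at home to 6 N at the end. Let go before the pin has dropped, it returns home and can be pushed again; after that it stops at 0.030 against the pin.
- loaded_drop (a joint): travel of the loaded station's stop pin in m: 0 raised (carried by a ledge on the shuttle), 0.014 dropped. It drops by itself.
- loaded_pin: stop pin of the loaded station: steel shaft 8 mm across, black knob 16 mm across; 12 mm before the station's origin and 50 mm to its right (-y). Origin at bench height on the pin's axis while it is raised. Not to be touched.
- strip: clear tube strip, 78 mm long, 15 mm wide, 29 mm high, fixed lengthwise in the loaded shuttle; its top 59 mm above the bench. Origin at the centre of its underside. Not to be touched.
- empty_station: the same with an empty shuttle, not to be touched: aluminium base 200 x 120 x 12 mm fixed to the bench, two low rails, a grey sprung shuttle on them, a steel drop pin in a post on the right (-y). Origin on the bench under the shuttle's centre line; base x -115 to 85, y -75 to 45 mm. x = push direction, away from the robot, within 0.3 rad of straight ahead.
- dropper: clear dropper bottle with a black bulb, 23 mm across, 90 mm high, standing loose between the two stations; origin at the centre of its underside.
- slide_box: card box of glass slides, 57 x 83 x 31 mm, loose to the left of the stations; origin at the centre of its underside.
- strip_spare: loose tube strip on the bench to the left, 15 x 78 x 29 mm, not on any shuttle; origin at the centre of its underside.
- pen: pen, 140 mm long, 10 mm thick, lying loose at the right front; origin at the centre of its underside.

How it is judged:
By the outcome, as a careful person would: the job done as asked, in the order asked, and still so for the second after the job is handed in, with the robot touching nothing.
It also fails if it takes over 35 s, if anything falls off the work surface, if the arm or the gripper's body presses on something with over 40 N, if the wrist force passes 120 N, or if a joint passes its speed limit or range.

## Robot

A 6-joint arm with a two-finger parallel gripper is mounted at the origin on a cart in front of the work surface, level with it; the furniture and walls round the work are solid. World frame = base frame: x ahead of the robot, y to its left, z up, the work surface at z = 0. Lengths are in m, angles in rad, forces in N, time in s.
With the tool pointing down it reaches from about 0.3 to 0.825 m from the base axis. Payload 5.4 kg.
Tool frame: the origin (TCP) lies at the very end of the fingers, on their centre line; the grasp point (between the pads) lies 19 mm behind it; z points along the fingers, y is the line along which they close (so a half turn about z gives the same grasp; the last joint's range is limited). The gripper opens to 92 mm and grips with 3 to 60 N. Pads are 20 mm wide; open, the fingers measure 128 mm over their backs; the gripper's body (75 mm by 189 mm) begins 69 mm behind the grasp point.
Start: joints at [-1.54, 0.158, 1.597, -0, 1.386, -0.21], TCP at [0.137, -0.558, 0.215] pointing down, gripper open.
Joint ranges: [-2.91, 2.91], [-0.94, 2.29], [0.18, 2.7], [-1.29, 4.43], [0.17, 2.64], [-3, 3]. Speed limits (rad/s): [2.57, 2.57, 3.14, 3.14, 3.14, 3.14].

## Interface

Orientations are given as a rotation vector (axis times angle).
In Python, from workcell import bot gives the robot as it stands. Calls block until the motion is done:
- bot.goto(position, orientation): joint-space move of the TCP to a pose.
- bot.line_to(position, rot=None, max_speed=0.15): straight line of the TCP; rot=None keeps the orientation; max_speed is the mean speed in m/s.
- bot.set_joints(angles): joint-space move.
- bot.set_gripper(opening, newtons=None): opening from 0.0 (shut) to 1.0 (fully open); newtons is the grip in N (None keeps the last); returns when the fingers have stopped.
- bot.hold(seconds).
- bot.inverse_kinematics(position, orientation): joint angles nearest the present ones, or None.
- bot.read_camera(name): name is "side" or "top"; returns a dict with "pixels" (420x560x3 uint8, blue, green, red), "fx", "fy", "cx", "cy" (pixels), "R" (3x3) and "t" (3): a world point X has camera coordinates R X + t. Camera axes: x right, y down, z forward; pixel columns grow to the right and rows downward; lengths in m; the calibration is good to about 2 mm. A picture is of the moment at which its call begins. There is no depth.
A pose or a line that the arm cannot do raises bot.MotionError and nothing moves.
- bot.job_done(): hands the job in; it is judged then, once.
Readings, each from a call of its own:
- bot.current_clock(): time.
- bot.current_joints(): joint angles.
- bot.current_joint_vel(): joint speeds.
- bot.current_effort(): joint torques, N m.
- bot.current_ee_pos(): TCP position.
- bot.current_tool_rot(): TCP orientation.
- bot.current_contact_force(): force on the tool from outside, world axes, zero at the start.
- bot.current_ft_torque(): the same for the moment, N m.
- bot.current_opening(): opening from 0.0 (shut) to 1.0 (fully open).
- bot.current_grip_force(): force on a finger pad.
Only numpy, scipy, OpenCV 4.12 (cv2) and the standard library are available. Lean on these libraries where they do the work, as an engineer would, in place of code of your own. Each camera call takes 0.05 s, during which the arm holds its last target. There are 200 camera calls.

## Working session

There is one attempt and no reset: what is moved stays moved. The work goes in short steps, each a Python script; the robot and the scene stay as the last script left them, time stands still between calls to the robot, and variables do not carry over. Pictures are saved under pics/ and viewed, at most 10 in all, crops included, and the job is handed in when it is done.

```bash
mkdir -p pics; ls
python3 - <<'E'
from workcell import bot
import cv2,numpy as np
for n in("top","side"):
    c=bot.read_camera(n); cv2.imwrite(f"pics/{n}0.png",c["pixels"])
    R=np.array(c["R"]);print(n,c["fx"],c["fy"],c["cx"],c["cy"],R.round(3).tolist(),(-R.T@np.array(c["t"])).round(3))
print(bot.current_clock(),bot.current_tool_rot())
E
```

```text
pics
top 406.5049142784322 406.5049142784322 281.10447876770746 206.39702184594714 [[-0.022, -1.0, -0.003], [-0.976, 0.022, -0.216], [0.216, -0.002, -0.976]] [0.276 0.054 1.232]
side 540.2790197006185 540.2790197006185 285.28683484542853 208.53530232282162 [[-0.302, -0.953, 0.022], [-0.4, 0.106, -0.91], [0.865, -0.283, -0.413]] [-0.812  0.513  0.73 ]
0.1 [-3.11709245e+00 -3.77158026e-01 -2.37553905e-04]
```

View pics/top0.png

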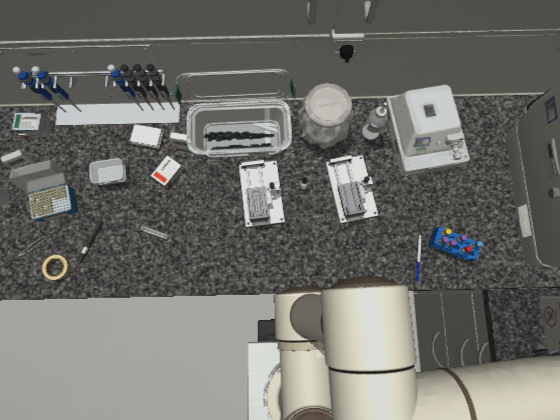

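View pics/side0.png

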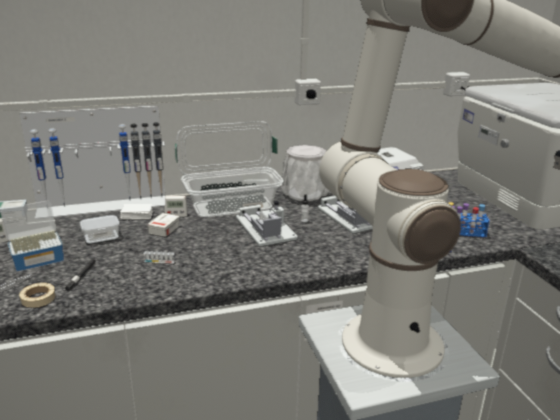

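The top view shows the two stations at about (262,193) and (352,188), with the dropper at (304,184). The side view shows them at (266,222) and (345,212), the right one partly hidden by the arm. I'll enlarge both to see which one is loaded.

Run:
```python
import cv2,numpy as np
t=cv2.imread("pics/top0.png");s=cv2.imread("pics/side0.png")
a=cv2.resize(t[150:235,230:390],None,fx=5,fy=5,interpolation=cv2.INTER_CUBIC)
cv2.imwrite("pics/c_top.png",a)
cv2.imwrite("pics/c_side.png",cv2.resize(s[185:255,225:385],None,fx=5,fy=5,interpolation=cv2.INTER_CUBIC))
```

```text
(no output)
```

View pics/c_top.png

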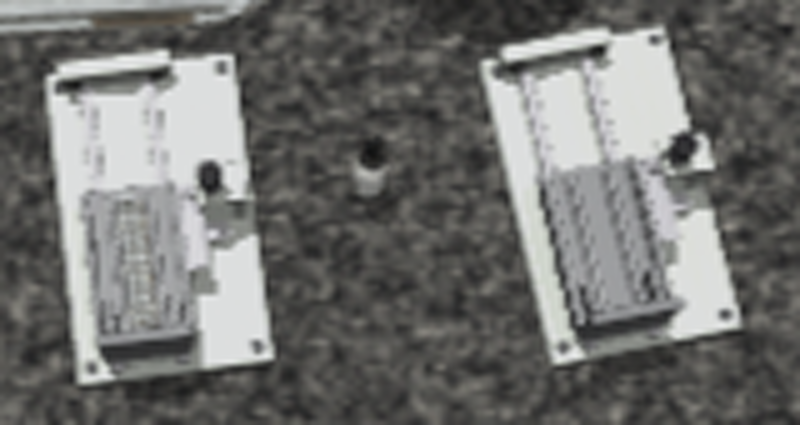

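View pics/c_side.png

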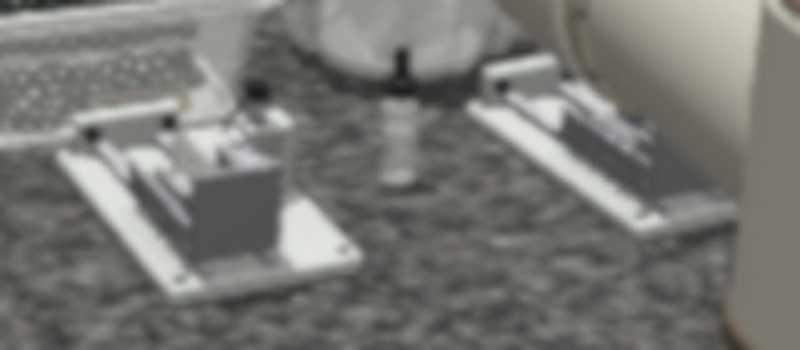

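The left station is loaded: the top crop shows the pale strip in its channel at (138,260), and the side crop shows clear tubes behind the plate at (185,150). The right shuttle's channel is plain grey. The left plate's dark front face is at crop (150,348) in the top view and (235,210) in the side view. Next I'll measure it.

```bash
cat > h.py <<'E'
from workcell import bot
import cv2,numpy as np
def cam(n):
    c=bot.read_camera(n);K=np.array([[c["fx"],0,c["cx"]],[0,c["fy"],c["cy"]],[0,0,1]])
    return c["pixels"],K,np.array(c["R"]),np.array(c["t"])
def ray(c,uv):
    _,K,R,t=c;d=R.T@np.linalg.inv(K)@[uv[0],uv[1],1.];return -R.T@t,d
def plane(c,uv,z):
    o,d=ray(c,uv);return o+d*(z-o[2])/d[2]
def tri(c1,u1,c2,u2):
    P=[c[1]@np.c_[c[2],c[3]] for c in(c1,c2)]
    X=cv2.triangulatePoints(P[0],P[1],np.array(u1,float).reshape(2,1),np.array(u2,float).reshape(2,1))
    return (X[:3]/X[3]).ravel()
def quad(m):
    cs,_=cv2.findContours(m,cv2.RETR_EXTERNAL,cv2.CHAIN_APPROX_NONE);k=max(cs,key=cv2.contourArea)
    return cv2.approxPolyN(k,4,ensure_convex=True).reshape(-1,2)
E
python3 - <<'E'
from h import *
T=cam("top");S=cam("side");F=5
def crop(c,x0,x1,y0,y1):
    g=cv2.cvtColor(c[0],cv2.COLOR_BGR2GRAY)[y0:y1,x0:x1];return cv2.resize(g,None,fx=F,fy=F,interpolation=cv2.INTER_CUBIC)
un=lambda q,x0,y0:(q+.5)/F-.5+[x0,y0]
gt=crop(T,238,290,155,230)
m=(gt>150).astype(np.uint8)*255; m=cv2.morphologyEx(m,cv2.MORPH_CLOSE,np.ones((9,9)))
b=un(quad(m),238,155);print("base top",b.round(1).tolist());[print(plane(T,u,.012).round(4)) for u in b]
gs=crop(S,255,288,212,242)
m2=((gs>50)&(gs<105)).astype(np.uint8)*255;m2=cv2.morphologyEx(m2,cv2.MORPH_OPEN,np.ones((15,15)))
s=un(quad(m2),255,212);print("plate side",s.round(1).tolist())
p=crop(T,246,274,208,228);m3=(p<95).astype(np.uint8)*255
m3=cv2.morphologyEx(m3,cv2.MORPH_OPEN,np.ones((5,5)));m3[:30]=0
t=un(quad(m3),246,208);print("plate top",t.round(1).tolist());
for u in t:print(plane(T,u,.076).round(4),plane(T,u,.020).round(4))
v=[cv2.cvtColor(x,cv2.COLOR_GRAY2BGR) for x in(gt,gs,p)]
for im,mm in zip(v,(m,m2,m3)):
    cs,_=cv2.findContours(mm,0,1);cv2.drawContours(im,cs,-1,(0,0,255),1)
H=400;o=np.hstack([cv2.copyMakeBorder(i,0,H-i.shape[0],0,5,0) for i in v]);cv2.imwrite("pics/m.png",o)
E
```

```text
base top [[284.4, 221.4], [245.2, 226.4], [238.0, 162.4], [276.0, 157.8]]
[0.4989 0.0433 0.012 ]
[0.4861 0.1629 0.012 ]
[0.691  0.1851 0.012 ]
[0.7035 0.065  0.012 ]
plate side [[279.2, 235.0], [254.4, 238.8], [263.6, 221.0], [281.4, 218.0]]
plate top [[273.4, 227.4], [241.8, 227.4], [255.0, 225.2], [273.4, 223.0]]
[0.4703 0.076  0.076 ] [0.4798 0.077  0.02  ]
[0.4724 0.167  0.076 ] [0.4819 0.1725 0.02  ]
[0.4779 0.1289 0.076 ] [0.4877 0.1325 0.02  ]
[0.4832 0.0757 0.076 ] [0.4932 0.0768 0.02  ]
```

View pics/m.png

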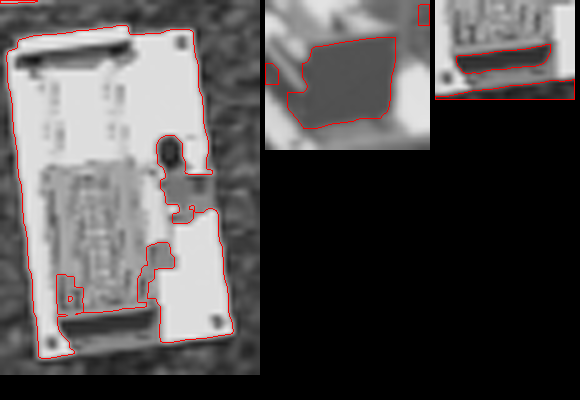

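The left panel shows a clean base outline. The plate's upper corners are at (47,47) and (131,37) in the side panel and (21,57) and (116,44) in the top panel. I'll triangulate those and plan the approach.

```bash
cat > plan.py <<'E'
from h import *
from scipy.spatial.transform import Rotation as Ro
yaw=.107;ex=np.array([np.cos(yaw),np.sin(yaw),0]);ey=np.array([-ex[1],ex[0],0])
E
python3 - <<'E'
from plan import *
T=cam("top");S=cam("side");un=lambda q,x0,y0:(np.array(q)+.5)/5-.5+[x0,y0]
s=[un(q,255,212) for q in((47,47),(131,37),(126,115),(40,128))]
t=[un(q,246,208) for q in((21,57),(116,44),(107,65),(28,73))]
X=[tri(T,a,S,b) for a,b in zip(t,s)]
for x in X:print(x.round(4))
for a in t[:2]:print("plane top",plane(T,a,.076).round(4))
b=np.array([.4909,.1179,0])+.009*ex;print("from base",b.round(4), "in station axes",[(round((x-b)@ex,4),round((x-b)@ey,4)) for x in X])
# tool options: down, closing axis across (y along ey) or along ex
down=Ro.from_rotvec(bot.current_tool_rot());print(down.as_matrix().round(2).tolist())
for k,th in(("y||ey",yaw),("y||-ey",yaw+np.pi),("y||ex",yaw+np.pi/2),("y||-ex",yaw-np.pi/2)):
    r=(Ro.from_euler("z",th)*Ro.from_euler("x",np.pi)).as_rotvec()
    for d in(-.06,0,.06):
        q=bot.inverse_kinematics(list(b+ex*d+[0,0,.045]),list(r));print(k,d,None if q is None else np.round(q,2))
E
```

```text
[0.4973 0.1449 0.0732]
[0.5054 0.0918 0.069 ]
[0.5009 0.0967 0.0224]
[0.498 0.147 0.022]
plane top [0.4965 0.1438 0.076 ]
plane top [0.5029 0.0887 0.076 ]
from base [0.4998 0.1189 0.    ] in station axes [(np.float64(0.0002), np.float64(0.0261)), (np.float64(0.0027), np.float64(-0.0275)), (np.float64(-0.0013), np.float64(-0.0221)), (np.float64(0.0012), np.float64(0.0282))]
[[0.97, 0.24, -0.0], [0.24, -0.97, 0.0], [0.0, -0.0, -1.0]]
y||ey -0.06 [-0.02  0.06  2.07 -0.    1.01  1.45]
y||ey 0 [-0.    0.21  1.9  -0.    1.03  1.46]
y||ey 0.06 [ 0.01  0.34  1.73 -0.    1.06  1.47]
y||-ey -0.06 [-0.02  0.06  2.07  0.    1.01 -1.69]
y||-ey 0 [-0.    0.21  1.9   0.    1.03 -1.68]
y||-ey 0.06 [ 0.01  0.34  1.73  0.    1.06 -1.67]
y||ex -0.06 [-0.02  0.06  2.07 -0.    1.01 -0.12]
y||ex 0 [-0.    0.21  1.9  -0.    1.03 -0.11]
y||ex 0.06 [ 0.01  0.34  1.73 -0.    1.06 -0.1 ]
y||-ex -0.06 None
y||-ex 0 None
y||-ex 0.06 None
```

```bash
cat >> plan.py <<'E'
b=np.array([.4998,.1189,0]);r=list((Ro.from_euler("z",yaw)*Ro.from_euler("x",np.pi)).as_rotvec())
f=lambda:np.array(bot.current_contact_force())
E
python3 - <<'E'
from plan import *
bot.set_gripper(0.0)
bot.goto(list(b-ex*.06+[0,0,.2]),r)
bot.line_to(list(b-ex*.06+[0,0,.042]),max_speed=.12)
bot.hold(.2);f0=f();print(bot.current_clock(),bot.current_opening(),f0.round(2))
d=-.03
while d<.008:
    bot.line_to(list(b+ex*d+[0,0,.042]),max_speed=.03)
    F=(f()-f0)@ex; print(round(d,4),round(F,2),((np.array(bot.current_ee_pos())-b)@ex).round(4))
    if F<-1.2:break
    d+=.003
print(bot.current_clock())
E
```

```text
5.925 0.0017511708904765079 [-0.33 -0.08  0.89]
-0.03 0.42 -0.0302
-0.027 0.2 -0.0268
-0.024 -0.43 -0.0238
-0.021 0.58 -0.0208
-0.018 -0.36 -0.0178
-0.015 0.24 -0.0148
-0.012 0.75 -0.0118
-0.009 -0.82 -0.0092
-0.006 -2.85 -0.0064
9.075
```

Contact came at about −0.009 (roughly 10 mm of half finger depth, as expected). Now the push to about 57 mm of travel, with a check of the pin before I let go.

Run:
```python
from plan import *
for d in(.012,.03,.042,.049):
    bot.line_to(list(b+ex*d+[0,0,.042]),max_speed=.035);print(d,((np.array(bot.current_ee_pos())-b)@ex).round(4),(f()@ex).round(2))
bot.hold(.3);print((f()@ex).round(2),bot.current_clock())
z=lambda n,y0,y1,x0,x1:cv2.resize(cam(n)[0][y0:y1,x0:x1],None,fx=6,fy=6,interpolation=cv2.INTER_CUBIC)
cv2.imwrite("pics/p1.png",np.hstack([z("top",150,230,235,295),z("side",180,260,235,305)]))
```

```text
0.012 0.0123 -2.18
0.03 0.0299 -3.35
0.042 0.0418 -5.06
0.049 0.0488 -5.56
-6.06 11.55
```

View pics/p1.png

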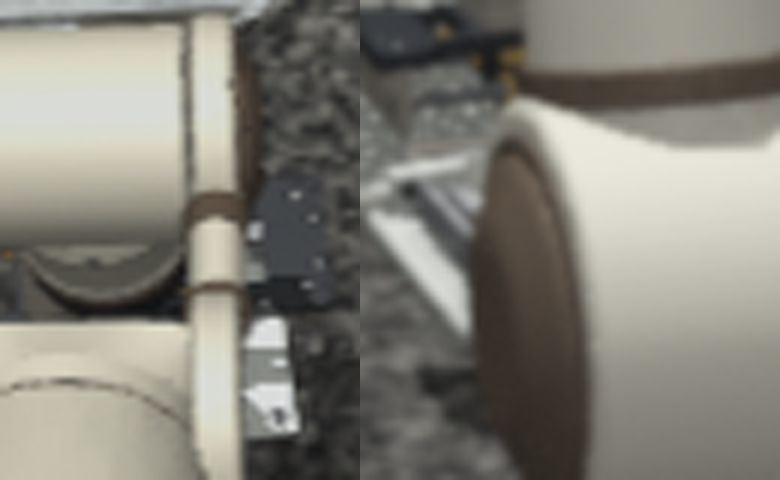

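The arm hides the pin in both views. The force curve is spring-like, with no end stop reached. I'll retract slowly; if it latched, the force should vanish near d≈0.021.

Run:
```python
from plan import *
for d in(.035,.024,.014,.008,.002):
    bot.line_to(list(b+ex*d+[0,0,.042]),max_speed=.05);bot.hold(.15);print(d,np.mean([f()@ex for _ in range(3)]).round(2))
bot.line_to(list(b-ex*.06+[0,0,.042]),max_speed=.12)
bot.line_to(list(b-ex*.06+[0,0,.22]),max_speed=.2)
q=list(bot.current_joints());q[0]=-1.3;bot.set_joints(q);print(bot.current_clock())
z=lambda n,y0,y1,x0,x1:cv2.resize(cam(n)[0][y0:y1,x0:x1],None,fx=4,fy=4,interpolation=cv2.INTER_CUBIC)
cv2.imwrite("pics/p2.png",np.hstack([z("top",150,235,230,325),z("side",180,265,225,320)]))
```

```text
0.035 -4.57
0.024 -4.48
0.014 -0.02
0.008 0.28
0.002 0.54
17.75
```

View pics/p2.png

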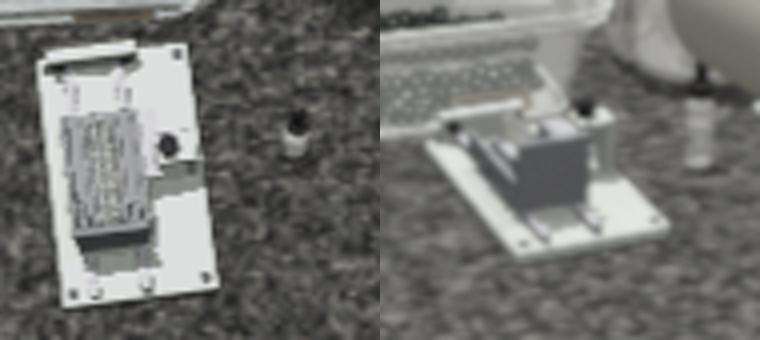

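The shuttle is latched: its plate has moved to crop (115,235) in the top view, the knob at (585,108) in the side view sits lower, and the dropper is undisturbed. The contact force vanished between d=0.024 and d=0.014, as expected for the latch. The robot is clear, so I'm handing in.

```bash
python3 -c "
from workcell import bot
print(bot.job_done())"
```

```text
the job is handed in; nothing more can be done
None
```

The left (loaded) shuttle was pushed until its pin dropped, then released; the last pictures show it latched at mid position, and the job was handed in at about 18 s with the robot clear.

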